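# Reset the router with the stylus

### The arm

A 6-joint arm with a two-finger parallel gripper is mounted at the origin on the work surface. World frame = base frame: x ahead of the robot, y to its left, z up, the work surface at z = 0. Lengths are in mm, angles in degrees, forces in N, time in s.
With the tool pointing down it reaches from about 350 to 1000 mm from the base axis. Payload 7.1 kg.
Tool frame: the origin (TCP) lies at the very end of the fingers, on their centre line; the grasp point (between the pads) lies 19 mm behind it; z points along the fingers, y is the line along which they close (so a half turn about z gives the same grasp; the last joint's range is limited). The gripper opens to 85 mm and grips with 20 to 120 N. Pads are 22 mm wide; open, the fingers measure 114 mm over their backs; the gripper's body (76 mm by 85 mm) begins 54 mm behind the grasp point. The pads swing forward as they close: fully open they stand 13 mm farther back than shut.
Start: joints at [67.323, 24.242, 93.386, -0, 62.372, -1.089], TCP at [229.935, 581.15, 231.319] pointing down, gripper open.
Joint ranges: [-172.04, 172.04], [-51.8, 120.97], [4.93, 147.93], [-75.15, 255.16], [6.16, 154.13], [-145.62, 145.62]. Speed limits (degrees/s): [136.94, 136.94, 172.46, 180, 180, 180].

### API

Orientations are given as a 3x3 rotation matrix whose columns are the frame's x, y, z axes.
In Python, from workcell import env gives the robot as it stands. The module is installed in compiled form; this text tells all that it offers.
- The arm moves only by the tool drive_tool, never from a script. Its argument "moves" is a list of rows, each an object with "travel": the shift along the tool's x, y, z scaled (see below), a list of three; "rot": the turn, a rotation vector about the tool's x, y, z scaled (see below), a list of three; "fingers": the closure, from 0 (fully open) to 1 (shut). A call has 1 to 10 rows; each row is the pose to reach, as a shift and turn from the pose commanded when the call began, along the tool's axes at that moment; what a row does not reach only later rows make up. The controller multiplies each number of a shift by 40 cm and each number of a turn by 90 degrees. A row lasts 1/8 s, in which the tool goes at most 62.5 mm and 10.7 degrees, less where a joint would pass 70% of its speed; a pose out of reach is approached as far as the arm can. A call with a number of a shift or a turn outside -1 to 1 is refused whole. A call with a gripper value outside its range is refused whole. The fingers move at their own pace and stop on an object; "grip_force" is the grip in N (left out, the last holds). Time passes only in rows, so rows that repeat a pose let the fingers close. It gives the time, the measured TCP pose, the force, the opening and the grip force at its end, in the units of the state.
- env.read_state(): the state, without advancing time (a new reading comes with each control period).
- env.snapshot(name): name is "scene" or "side" or "wrist"; returns a dict with "img" (420x560x3 uint8, blue, green, red), "intrinsics" (3x3 intrinsics, pixels), "k1" (the pictures are not rectified: a ray, as slopes to the right and down, at radius r is drawn at 1 + k1 r^2 times it, then the intrinsics apply), "pose" (4x4, takes a point from camera to world coordinates); the wrist camera has in their place "mount" (4x4, takes a point from camera to tool coordinates, whose origin is the TCP and whose axes are the flange's). Camera axes: x right, y down, z forward; pixel columns grow to the right and rows downward; lengths in mm; the calibration is good to about 2 mm. A picture is of the moment at which its call begins: read the wrist's pose just before it. There is no depth.
- env.finish_job(): hands the job in; it is judged then, once.
The state is a dict: "time": time; "joint_pos": joint angles; "qvel": joint speeds; "joint_torque": joint torques, N m; "position": TCP position; "eef_rot": TCP orientation; "force": force on the tool from outside, world axes, zero at the start; "torque": the same for the moment, N m; "width": opening from 0.0 (shut) to 1.0 (fully open); "gripper_force": force on a finger pad.
Only numpy, scipy, OpenCV 4.12 (cv2) and the standard library are available. Lean on these libraries where they do the work, as an engineer would, in place of code of your own. Each camera call takes 0.05 s, during which the arm holds its last target. There are 200 camera calls.

### The job

Reset the router (the white box with the two antennas): take the stylus from its cradle and with its tip gently press the button sunk in the router's sloping front all the way down, keep it down for two seconds and let it up again. Then lay the stylus back in its cradle just as it was, barrel down in both saddles with the tip at the low end. Do not press the button of the backup drive (the same box without antennas), and leave the stapler, the glue stick and the calculator where they are.

Things in the scene. Friction and masses are not known exactly. Their poses are not given: they have to be found in the camera images.
- router: fixed white desk unit, 120 mm wide (y), x from -54 to +65 mm, 79 mm high. Its front face slopes 35 degrees, from 25 mm high at x = -54 up to 79 mm at x = +24 mm, then a flat top. A round well with a spring button is sunk in its middle. Known by two upright black antennas, 18 mm wide, 160 mm high, at x = +58, y = -45 and +45 mm. Origin: footprint centre on the table, z up.
- reset_button_mouth (a point): centre of the mouth of the router's well, flush with the face, at (-15, 0, 52) mm in its frame. Well: 15 mm diameter, square to the face, going in along (0.574, 0, -0.819) of the router's frame (55 degrees below level). The button (13 mm diameter) starts 12 to 20 mm below the mouth: this depth differs each time, find it by touch.
- reset_button (a joint): travel of the router's reset button into its well: 0 up, 0.006 m fully down. Springy: about 3.6 N to start, 7.2 N fully down.
- drive: backup drive: fixed white unit with the same shell, frame, well and button as the router, but without antennas. Its button must be left alone.
- drive_button (a joint): travel of the drive's button: 0 up, 0.006 m fully down.
- cradle: fixed metal cradle; foot 135 x 70 x 8 mm. The stylus lies in it along x, dipping 25 degrees towards +x, barrel middle at (0, 0, 66) mm. Two saddles, 16 mm long, 40 mm either side of the middle: slots 22 mm wide open upward, flared lips to 16 mm above the barrel axis, 45 mm wide over all. Past the lower one two toe posts 11 mm apart stop the barrel. Origin: under the foot.
- rest_tip (a point): fixed on the cradle: where the stylus's tip is when seated, (95, 0, 22) mm in the cradle's frame
- rest_end (a point): fixed on the cradle: where the rear end of the stylus's barrel is when seated, (-45, 0, 87) mm in the cradle's frame
- stylus: loose stylus, 155 mm long: black square barrel 100 x 18 x 18 mm and a round steel shank 7 mm in diameter, 55 mm long, with a flat tip. About 60 g. Origin: middle of the barrel; x along it towards the tip. At the start it lies in the cradle.
- stylus_tip (a point): end of the shank, 105 mm from the stylus's origin along its +x
- stylus_end (a point): rear end of the barrel, 50 mm from the stylus's origin along its -x
- stapler: bystander: black and steel stapler, 130 x 34 x 40 mm, lying; origin under its centre
- gluestick: bystander: white upright glue stick, 28 mm diameter, 95 mm tall; origin under its centre
- calculator: bystander: flat grey desk calculator, 120 x 75 x 17 mm; origin under its centre
Things that resemble listed ones, but are neither listed nor needed, are in the scene too. Leave any pink or yellow look-alike of the cradle alone.

How it is judged (in metres and radians):
On the way:
1. the router's button is held down with the stylus's tip (at least 4.5 of its 6 mm, for 1.5 s without a break) (value of joint reset_button above 0.0045 m and contact force between stylus and router above 1 N and distance between stylus_tip and reset_button_mouth below 0.035 m), for 1.5 s.
At the end, for the whole second after the job is handed in: the stylus lies at rest in its cradle, its tip and its rear end each within 12 mm of where they were when seated, and the router's button is up again (within 1 mm) (value of joint reset_button below 0.001 m and distance between stylus_tip and rest_tip below 0.012 m and distance between stylus_end and rest_end below 0.012 m and linear speed of stylus below 0.02 m/s); the robot touches nothing.
It fails at once if the stylus is pushed against the router with more than 25 N (contact force between stylus and router above 25 N).
It fails at once if the drive's button is pressed (over 1.5 mm) (value of joint drive_button above 0.0015 m).
It fails at once if a bystander is moved by more than 25 mm (distance of any of stapler, gluestick, calculator from where it was at the start of the episode above 0.025 m).
It also fails if it takes over 54 s, if anything falls off the work surface, if the arm or the gripper's body presses on something with over 40 N, if the wrist force passes 120 N, or if a joint passes its speed limit or range.

## Working session

There is one attempt and no reset: what is moved stays moved. The work goes in short steps, Python scripts to look and compute and a tool call to move; the robot and the scene stay as the last step left them, time stands still between calls to the robot, and variables do not carry over. Pictures are saved under pics/ and viewed, at most 10 in all, crops included, and the job is handed in when it is done.

Besides the shell and the picture viewer there is one more tool, called after ">>>" as name(argument=value, ...) on one line, values as JSON. drive_tool: Moves the arm, as the interface text tells. Shifts and turns lie within -1 to 1; 1 stands for 40 cm of shift or 90 degrees of turn. Its arguments: {"type":"object","properties":{"moves":{"type":"array"},"grip_force":{"type":"number"}},"required":["moves"]}

```bash
mkdir -p pics
cat > h.py <<'E'
import numpy as np, cv2, json
from workcell import env
np.set_printoptions(precision=3,suppress=True)
def save(n,name):
    s=env.snapshot(n); cv2.imwrite(f'pics/{name}.png',s['img'])
    np.savez(f'pics/{name}.npz',K=s['intrinsics'],k1=s['k1'],T=s['pose'] if 'pose' in s else s['mount'],img=s['img']); return s
def load(name): return np.load(f'pics/{name}.npz')
def ray(c,px,T=None):
    T=c['T'] if T is None else T
    K=c['K'];u=cv2.undistortPoints(np.array([[px]],float),K,np.array([float(c['k1']),0,0,0]))[0,0] 
    d=T[:3,:3]@np.array([u[0],u[1],1]); return T[:3,3],d/np.linalg.norm(d)
def onz(c,px,z,T=None):
    o,d=ray(c,px,T); return o+d*(z-o[2])/d[2]
def proj(c,P,T=None):
    T=c['T'] if T is None else T
    p=(np.atleast_2d(P)-T[:3,3])@T[:3,:3]; u=p[:,:2]/p[:,2:]; r=(u**2).sum(1,keepdims=True)
    u=u*(1+c['k1']*r); return u@c['K'][:2,:2].T+c['K'][:2,2]
def tri(rays):
    A=0;b=0
    for o,d in rays:
        M=np.eye(3)-np.outer(d,d);A=A+M;b=b+M@o
    x=np.linalg.solve(A,b); return x,[np.linalg.norm((np.eye(3)-np.outer(d,d))@(x-o)) for o,d in rays]
E
python3 - <<'E'
from h import *
for n in('scene','side'):
    s=save(n,n+'0'); print(n,s['intrinsics'],s['k1'],s['pose'])
a=cv2.imread('pics/scene0.png')
s=env.read_state();print(s['time'],s['eef_rot'])
E
```

```text
scene [[474.435   0.    275.399]
 [  0.    474.435 204.241]
 [  0.      0.      1.   ]] 0.0413115473284304 [[   0.155    0.723   -0.674 1342.131]
 [   0.988   -0.114    0.105 -150.141]
 [  -0.001   -0.682   -0.732  994.518]
 [   0.       0.       0.       1.   ]]
side [[470.877   0.    275.089]
 [  0.    470.877 214.785]
 [  0.      0.      1.   ]] -0.13179046876560738 [[   0.891   -0.27     0.365  161.039]
 [  -0.454   -0.543    0.706 -800.521]
 [   0.007   -0.795   -0.607  718.038]
 [   0.       0.       0.       1.   ]]
0.1 [[-0.93   0.368 -0.001]
 [ 0.368  0.93  -0.001]
 [ 0.    -0.001 -1.   ]]
```

View pics/scene0.png

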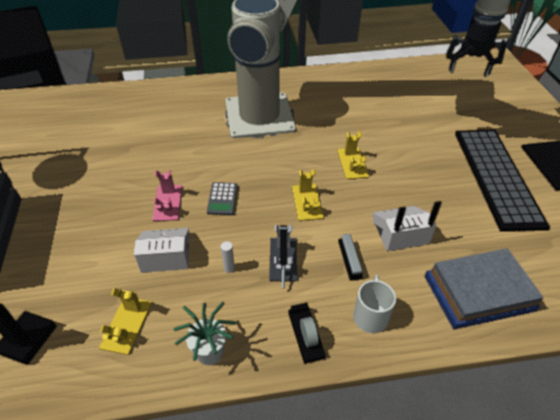

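View pics/side0.png

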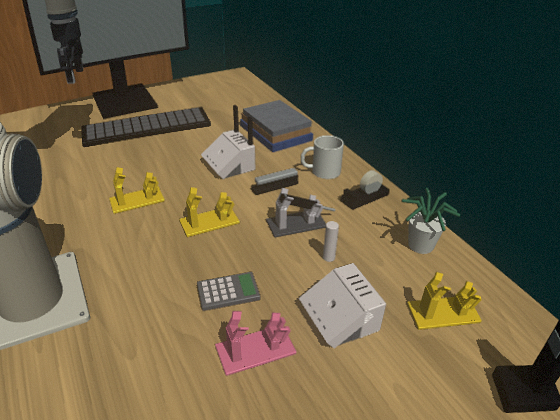

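Run:
```python
from h import *
a=cv2.imread('pics/scene0.png');b=cv2.imread('pics/side0.png')
def crop(i,x,y): return cv2.resize(i[y:y+75,x:x+100],(400,300),interpolation=cv2.INTER_CUBIC)
cv2.imwrite('pics/c1.png',np.vstack([np.hstack([crop(a,355,190),crop(a,235,218)]),np.hstack([crop(b,185,103),crop(b,255,175)])]))
```

```text
(no output)
```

View pics/c1.png

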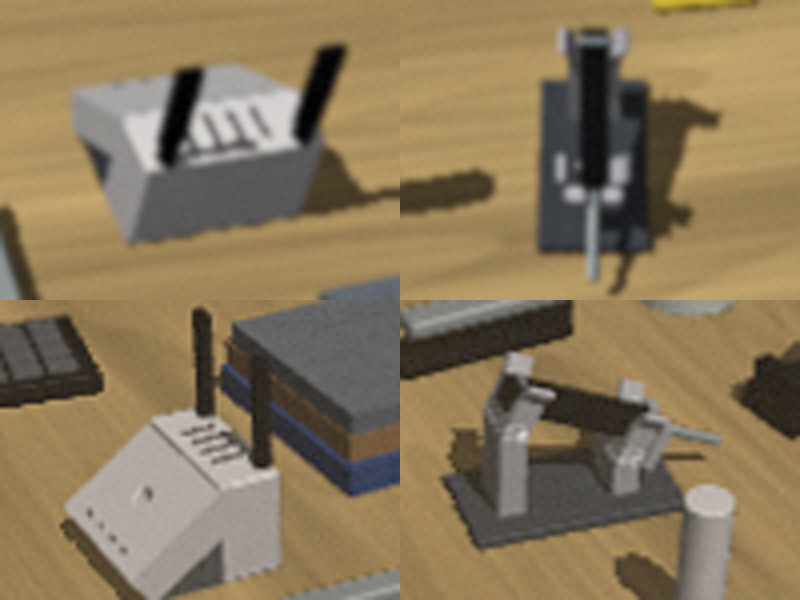

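Run:
```python
from h import *
S=load('scene0');D=load('side0')
def s1(x,y,o): return (o[0]+x/4-.375,o[1]+y/4-.375)
rs=lambda x,y:s1(x,y,(355,190)); cs=lambda x,y:s1(x-400,y,(235,218)); rd=lambda x,y:s1(x,y-300,(185,103)); cd=lambda x,y:s1(x-400,y-300,(255,175))
def fit(loc,w): # 2D rigid
    loc=np.array(loc,float);w=np.array(w)[:,:2];a=loc-loc.mean(0);b=w-w.mean(0)
    th=np.arctan2((a[:,0]*b[:,1]-a[:,1]*b[:,0]).sum(),(a*b).sum());R=np.array([[np.cos(th),-np.sin(th)],[np.sin(th),np.cos(th)]])
    t=w.mean(0)-R@loc.mean(0); return np.degrees(th),t,w-(loc@R.T+t)
print('router scene',*fit([(65,-60),(65,60),(65,-60),(65,60),(24,-60)],[onz(S,rs(130,242),0),onz(S,rs(302,215),0),onz(S,rs(150,170),79),onz(S,rs(322,138),79),onz(S,rs(128,112),79)]))
print('router side',*fit([(24,60),(24,-60),(65,-60),(-54,60),(-54,-60),(-15,0)],[onz(D,rd(155,415),79),onz(D,rd(218,490),79),onz(D,rd(280,478),79),onz(D,rd(67,508),25),onz(D,rd(150,598),25),onz(D,rd(142,494),52)]))
print('cradle scene',*fit([(67.5,-35),(67.5,35),(-67.5,-35),(-67.5,35)],[onz(S,cs(*p),8) for p in[(538,248),(650,250),(541,80),(650,83)]]))
print('cradle side',*fit([(-67.5,35),(-67.5,-35),(67.5,-35)],[onz(D,cd(*p),8) for p in[(443,478),(480,542),(686,508)]]))
print('tip',tri([ray(S,cs(593,280)),ray(D,cd(720,440))]), 'rear top ctr(-45..,z~95)',onz(S,cs(594,36),95))
for n,p in dict(glue=(228,252),pl=(208,345)).items(): print(n,onz(S,p,30))
```

```text
router scene 1.8353097324793963 [567.439 312.235] [[ 0.128  1.97 ]
 [-0.212  1.015]
 [ 4.086 -0.353]
 [-0.569 -5.202]
 [-3.432  2.57 ]]
router side 3.500923100782586 [569.974 302.11 ] [[  1.856   6.459]
 [ -8.363   3.415]
 [ -4.256  -2.806]
 [  3.579   2.258]
 [  5.495 -18.476]
 [  1.689   9.15 ]]
cradle scene -10.133660623939486 [623.778 -17.882] [[-1.086  0.741]
 [-1.164 -0.033]
 [ 0.351 -1.55 ]
 [ 1.899  0.842]]
cradle side -10.671427709725725 [619.625 -23.732] [[-1.359 -2.02 ]
 [ 4.169  1.998]
 [-2.809  0.022]]
tip (array([720.913, -36.127,  22.144]), [np.float64(0.9098630021114483), np.float64(0.9098630021115494)]) rear top ctr(-45..,z~95) [591.748 -13.896  95.   ]
glue [ 598.789 -156.333   30.   ]
pl [ 843.454 -221.01    30.   ]
```

```bash
cat >> h.py <<'E'
from scipy.spatial.transform import Rotation as Ro
def Rt(yaw,tilt=0):  # tool x back, y left, z down; tilt>0: fingers point back toward base
    return Ro.from_euler('z',yaw,degrees=True).as_matrix()@Ro.from_euler('y',tilt,degrees=True).as_matrix()@np.diag([-1.,1,-1])
def go(P,R):
    s=env.read_state();R0=np.array(s['eef_rot']);p=np.array(s['position'])
    print('travel',R0.T@(np.array(P)-p)/400,'rot',Ro.from_matrix(R0.T@R).as_rotvec(degrees=True)/90, 't',s['time'],'p',p)
def wT(c):
    s=env.read_state();T=np.eye(4);T[:3,:3]=s['eef_rot'];T[:3,3]=s['position'];return T@c['T']
E
python3 - <<'E'
from h import *
save('wrist','w0');c=load('w0');print(c['K'],c['k1'],c['T'])
T=np.eye(4);T[:3,:3]=Rt(0);T[:3,3]=[520,305,330]
for q in([552,305,52],[592,245,79],[514,365,25]): print(proj(c,q,T@c['T']))
print(Rt(0,30)); go([500,305,330],Rt(2))
E
```

```text
[[292.726   0.    275.966]
 [  0.    292.726 204.749]
 [  0.      0.      1.   ]] -0.059021760554515044 [[   0.001   -0.966   -0.259   64.364]
 [   1.       0.001    0.       0.831]
 [   0.      -0.259    0.966 -143.29 ]
 [   0.       0.       0.       1.   ]]
[[275.399 193.88 ]]
[[233.206 225.486]]
[[314.564 165.852]]
[[-0.866  0.    -0.5  ]
 [ 0.     1.     0.   ]
 [ 0.5    0.    -0.866]]
travel [-0.882 -0.393 -0.248] rot [-0.001 -0.    -0.262] t 0.15 p [229.781 580.772 230.709]
```

>>> drive_tool(moves=[{"travel": [-0.82, -0.37, 0.1], "rot": [0, 0, -0.26], "fingers": 0}, {"travel": [-0.82, -0.37, 0.1], "rot": [0, 0, -0.26], "fingers": 0}, {"travel": [-0.82, -0.37, 0.1], "rot": [0, 0, -0.26], "fingers": 0}, {"travel": [-0.82, -0.37, 0.1], "rot": [0, 0, -0.26], "fingers": 0}, {"travel": [-0.82, -0.37, 0.1], "rot": [0, 0, -0.26], "fingers": 0}, {"travel": [-0.82, -0.37, 0.1], "rot": [0, 0, -0.26], "fingers": 0}, {"travel": [-0.82, -0.37, 0.1], "rot": [0, 0, -0.26], "fingers": 0}, {"travel": [-0.82, -0.37, 0.1], "rot": [0, 0, -0.26], "fingers": 0}, {"travel": [-0.82, -0.37, 0.1], "rot": [0, 0, -0.26], "fingers": 0}])

```text
time: 1.27
position: [479.7, 323.7, 191.4]
eef_rot: [[-0.999, -0.033, -0.0], [-0.033, 0.999, 0.0], [0.0, 0.0, -1.0]]
force: [-0.1, -0.4, -0.8]
width: 0.994
gripper_force: 0.0
```

Run:
```python
from h import *
c=env.read_state();print(c['position'],c['qvel']);T=np.eye(4);T[:3,:3]=c['eef_rot'];T[:3,3]=c['position']
s=save('wrist','w1');d=load('w1');np.save('pics/w1T.npy',T@d['T'])
print(proj(d,[[552,307,52]],T@d['T']))
cv2.imwrite('pics/w1b.png',cv2.resize(s['img'][50:350,80:480],(800,600),interpolation=cv2.INTER_CUBIC))
go([540,-10,250],Rt(-10.4))
```

```text
[479.7   323.721 191.365] [ 0.374 -0.141 -0.023 -0.071 -0.09  -0.265]
[[257.435 259.729]]
travel [-0.123 -0.839 -0.147] rot [0.    0.    0.137] t 1.325 p [479.685 323.834 191.448]
```

View pics/w1b.png

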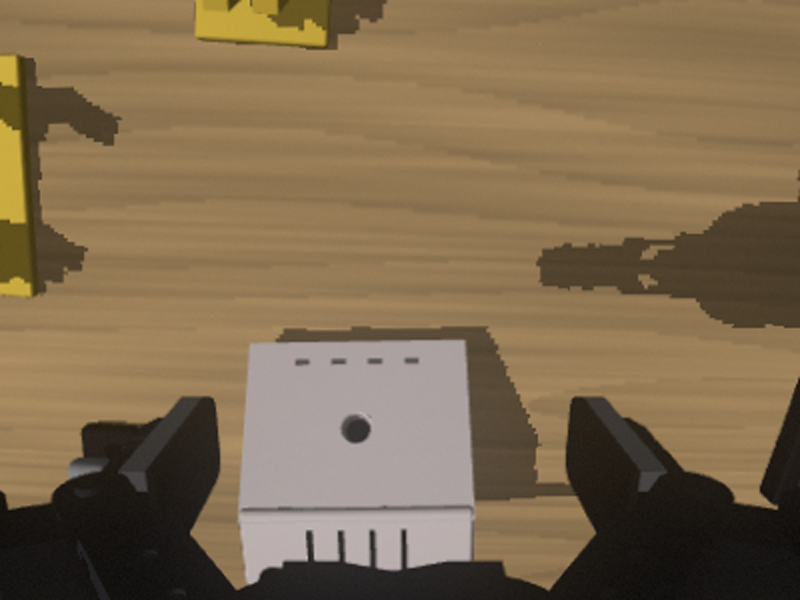

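```bash
cat > fit.py <<'E'
import numpy as np
def fit(loc,w):
    loc=np.array(loc,float);w=np.array(w)[:,:2];a=loc-loc.mean(0);b=w-w.mean(0)
    th=np.arctan2((a[:,0]*b[:,1]-a[:,1]*b[:,0]).sum(),(a*b).sum());R=np.array([[np.cos(th),-np.sin(th)],[np.sin(th),np.cos(th)]])
    t=w.mean(0)-R@loc.mean(0); return np.degrees(th),t,w-(loc@R.T+t)
E
python3 - <<'E'
from h import *
from fit import fit
d=load('w1');T=np.load('pics/w1T.npy');f=lambda x,y:(80+x/2-.25,50+y/2-.25)
g=d['img'];print('well')
m=onz(d,f(356,428.5),52,T);print(m)
w=[onz(d,f(*p),z,T) for p,z in[((249,344),25),((466,340),25),((240,510),79),((474,507),79)]]
print(fit([(-54,-60),(-54,60),(24,-60),(24,60)],w)); print(fit([(-54,-60),(-54,60),(24,-60),(24,60),(-15,0)],w+[m]))
D=load('side0');print('side mouth',onz(D,(185+35.5-.375,103+48.5-.375),52))
print(tri([ray(d,f(356,428.5),T),ray(D,(185+35.5-.375,103+48.5-.375))]))
E
```

```text
well
[556.945 307.416  52.   ]
(np.float64(3.101795334017778), array([567.756, 308.618]), array([[ 3.83 , -0.411],
       [ 3.804,  0.591],
       [-4.016,  1.05 ],
       [-3.617, -1.229]]))
(np.float64(3.1017953340177793), array([568.589, 308.54 ]), array([[ 2.996, -0.333],
       [ 2.97 ,  0.669],
       [-4.85 ,  1.128],
       [-4.451, -1.151],
       [ 3.334, -0.313]]))
side mouth [556.691 310.345  52.   ]
(array([555.853, 307.519,  53.772]), [np.float64(0.18513588534260453), np.float64(0.18513588534254433)])
```

>>> drive_tool(moves=[{"travel": [-0.1, -0.84, -0.1], "rot": [0, 0, 0.14], "fingers": 0}, {"travel": [-0.1, -0.84, -0.1], "rot": [0, 0, 0.14], "fingers": 0}, {"travel": [-0.1, -0.84, -0.1], "rot": [0, 0, 0.14], "fingers": 0}, {"travel": [-0.1, -0.84, -0.1], "rot": [0, 0, 0.14], "fingers": 0}, {"travel": [-0.1, -0.84, -0.1], "rot": [0, 0, 0.14], "fingers": 0}, {"travel": [-0.1, -0.84, -0.1], "rot": [0, 0, 0.14], "fingers": 0}, {"travel": [-0.1, -0.84, -0.1], "rot": [0, 0, 0.14], "fingers": 0}, {"travel": [-0.1, -0.84, -0.1], "rot": [0, 0, 0.14], "fingers": 0}])

```text
time: 2.33
position: [530.8, -10.5, 231.2]
eef_rot: [[-0.983, 0.186, -0.0], [0.186, 0.983, 0.0], [0.0, 0.0, -1.0]]
force: [0.2, 0.1, -0.2]
width: 1.0
gripper_force: 0.0
```

Run:
```python
from h import *
c=env.read_state();print(c['position'],c['qvel']);T=np.eye(4);T[:3,:3]=c['eef_rot'];T[:3,3]=c['position']
s=save('wrist','w2');d=load('w2');np.save('pics/w2T.npy',T@d['T'])
print(proj(d,[[622,-20,66]],T@d['T']))
cv2.imwrite('pics/w2b.png',cv2.resize(s['img'][120:420,80:480],(800,600),interpolation=cv2.INTER_CUBIC))
```

```text
[530.76  -10.536 231.226] [ 0.794  0.126  0.258 -0.084  0.032 -0.089]
[[281.945 265.602]]
```

View pics/w2b.png

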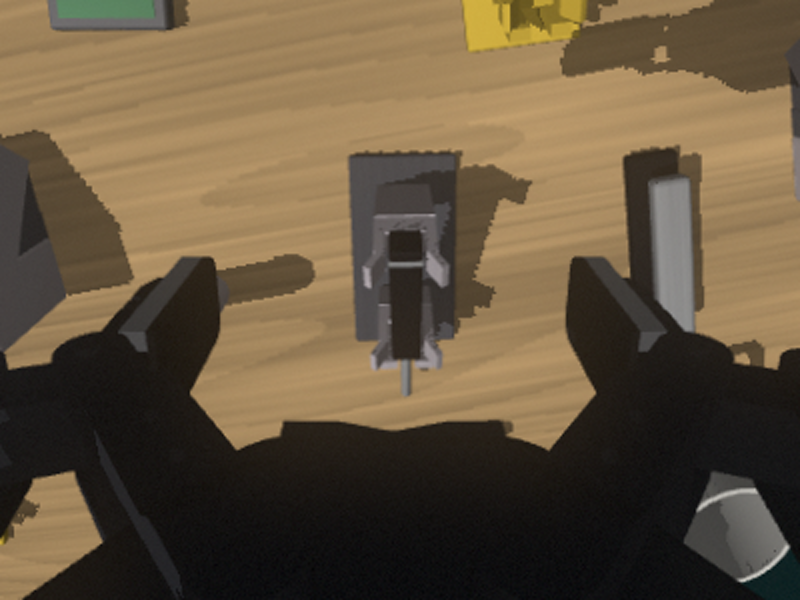

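Run:
```python
from h import *
from fit import fit
d=load('w2');T=np.load('pics/w2T.npy');f=lambda x,y:(80+x/2-.25,120+y/2-.25)
w=[onz(d,f(*p),8,T) for p in[(349,156),(461,153),(356,341),(456,339)]]
print(fit([(-67.5,-35),(-67.5,35),(67.5,-35),(67.5,35)],w))
q=[onz(d,f(406,394),22,T),onz(d,f(405,265),95,T),onz(d,f(406,231),79,T)]
print(q); th,t,r=fit([(95,0),(-41.5,0),(-49,0)],q);print(th,t,r)
S=load('scene0');D=load('side0')
tS=(235+193/4-.375,218+280/4-.375);tD=(255+320/4-.375,175+140/4-.375)
print(tri([ray(d,f(406,394),T),ray(S,tS),ray(D,tD)]),tri([ray(d,f(405,265),T),ray(S,(235+194/4-.375,218+38/4-.375))]))
go([621,-20,150],Rt(-10.4))
```

```text
(np.float64(-9.862959755745747), array([621.945, -18.046]), array([[ 0.449, -0.964],
       [-0.145,  1.309],
       [ 0.053, -0.567],
       [-0.357,  0.222]]))
[array([722.17, -36.23,  22.  ]), array([592.589, -14.892,  95.   ]), array([580.306, -11.768,  79.   ])]
-9.594441574559282 [630.209 -20.714] [[-1.711  0.317]
 [ 3.299 -1.095]
 [-1.589  0.778]]
(array([721.209, -36.171,  22.513]), [np.float64(0.47979068632373767), np.float64(0.9424062914512887), np.float64(0.9922056241050675)]) (array([592.878, -14.508,  94.512]), [np.float64(0.4199675138327042), np.float64(0.4199675138327114)])
travel [-0.226  0.018  0.203] rot [ 0.    -0.    -0.003] t 2.375 p [530.731 -10.297 231.144]
```

>>> drive_tool(grip_force=60, moves=[{"travel": [-0.243, 0.021, 0.2], "rot": [0, 0, -0.01], "fingers": 0}, {"travel": [-0.243, 0.021, 0.2], "rot": [0, 0, -0.01], "fingers": 0}, {"travel": [-0.243, 0.021, 0.2], "rot": [0, 0, -0.01], "fingers": 0}, {"travel": [-0.243, 0.021, 0.2], "rot": [0, 0, -0.01], "fingers": 0}, {"travel": [-0.243, 0.021, 0.3], "rot": [0, 0, -0.01], "fingers": 0}, {"travel": [-0.243, 0.021, 0.4], "rot": [0, 0, -0.01], "fingers": 0}, {"travel": [-0.243, 0.021, 0.46], "rot": [0, 0, -0.01], "fingers": 0}, {"travel": [-0.243, 0.021, 0.46], "rot": [0, 0, -0.01], "fingers": 0}, {"travel": [-0.243, 0.021, 0.46], "rot": [0, 0, -0.01], "fingers": 0}])

```text
time: 3.5
position: [629.0, -21.3, 49.7]
eef_rot: [[-0.985, 0.171, 0.003], [0.171, 0.985, -0.0], [-0.003, 0.0, -1.0]]
force: [-0.1, -0.7, 0.5]
width: 1.0
gripper_force: 0.0
```

Run:
```python
from h import *
save('wrist','w3');
s=save('side','s3');cv2.imwrite('pics/s3b.png',np.hstack([cv2.resize(s['img'][160:260,240:340],(400,400)),cv2.resize(load('w3')['img'][150:350,180:380],(400,400))]))
go([628,-20,47],Rt(-9.8))
```

```text
travel [0.004 0.003 0.007] rot [ 0.     0.002 -0.001] t 3.6 p [629.326 -21.506  49.638]
```

View pics/s3b.png

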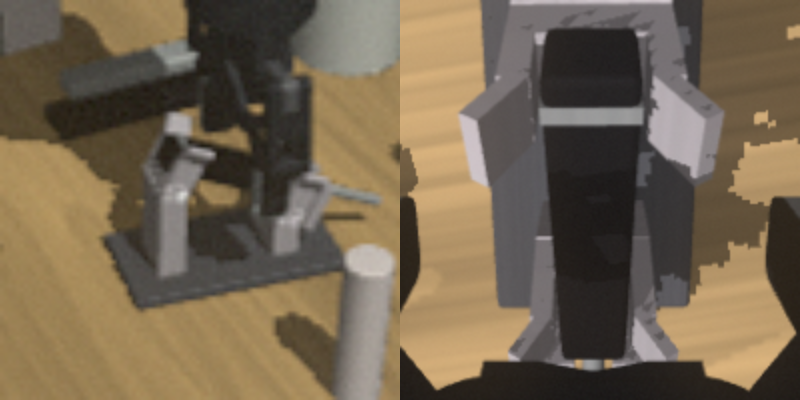

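>>> drive_tool(grip_force=60, moves=[{"travel": [0.003, 0.003, 0.006], "rot": [0, 0, 0], "fingers": 0.5}, {"travel": [0.003, 0.003, 0.006], "rot": [0, 0, 0], "fingers": 1}, {"travel": [0.003, 0.003, 0.006], "rot": [0, 0, 0], "fingers": 1}, {"travel": [0.003, 0.003, 0.006], "rot": [0, 0, 0], "fingers": 1}, {"travel": [0.003, 0.003, 0.006], "rot": [0, 0, 0], "fingers": 1}, {"travel": [0.003, 0.003, 0.006], "rot": [0, 0, 0], "fingers": 1}, {"travel": [0.003, 0.003, 0.006], "rot": [0, 0, 0], "fingers": 1}])

```text
time: 4.47
position: [627.3, -20.3, 45.0]
eef_rot: [[-0.985, 0.172, 0.0], [0.172, 0.985, -0.0], [-0.0, 0.0, -1.0]]
force: [0.5, -0.3, 0.8]
width: 0.201
gripper_force: 58.9
```

Run:
```python
from h import *
s=env.read_state();print(s['position'],s['eef_rot'],s['width']*85,s['force'])
```

```text
[627.316 -20.314  44.964] [[-0.985  0.172  0.   ]
 [ 0.172  0.985 -0.   ]
 [-0.     0.    -1.   ]] 17.088009334460583 [ 0.482 -0.27   0.814]
```

>>> drive_tool(moves=[{"travel": [0, 0, -0.1], "rot": [0, 0, 0], "fingers": 1}, {"travel": [0, 0, -0.2], "rot": [0, 0, 0], "fingers": 1}, {"travel": [0, 0, -0.3], "rot": [0, 0, 0], "fingers": 1}, {"travel": [0, 0, -0.38], "rot": [0, 0, 0], "fingers": 1}, {"travel": [0, 0, -0.38], "rot": [0, 0, 0], "fingers": 1}, {"travel": [0, 0, -0.38], "rot": [0, 0, 0], "fingers": 1}])

```text
time: 5.22
position: [626.3, -20.3, 195.9]
eef_rot: [[-0.985, 0.172, -0.002], [0.172, 0.985, 0.0], [0.002, -0.0, -1.0]]
force: [-0.1, 0.3, -1.0]
width: 0.201
gripper_force: 58.6
```

```bash
cat >> h.py <<'E'
GP=np.array([627.3,-20.3,45.0]);GR=Rt(-9.9)
def Rs(yaw,dip): return Ro.from_euler('z',yaw,degrees=True).as_matrix()@Ro.from_euler('y',dip,degrees=True).as_matrix()
SM=np.array([628,-20,66.]);SR=Rs(-9.8,25)
RL=GR.T@SR; PL=GR.T@(SM-GP)   # stylus in tool
def tooltip(tip,yaw,dip):
    R=Rs(yaw,dip);Rtool=R@RL.T; P=np.array(tip)-R[:,0]*105-Rtool@PL; return P,Rtool
def tipnow():
    s=env.read_state();R=np.array(s['eef_rot']);return np.array(s['position'])+R@(PL+RL[:,0]*105)
M=np.array([556.3,307.5,53.]);YR=3.1;A=Rs(YR,55)[:,0]
E
python3 - <<'E'
from h import *
s=env.read_state();print(s['position'],s['width'],s['force'])
for k in(100,30):
    P,R=tooltip(M-k*A,YR,55);print(k,P);go(P,R)
E
```

```text
[626.298 -20.253 195.91 ] 0.2012241599166416 [-0.075  0.336 -1.027]
100 [427.874 300.129 203.059]
travel [ 0.626  0.704 -0.017] rot [ 0.038  0.331 -0.14 ] t 5.225 p [626.298 -20.253 195.91 ]
30 [467.966 302.301 145.718]
travel [0.528 0.726 0.126] rot [ 0.038  0.331 -0.14 ] t 5.225 p [626.298 -20.253 195.91 ]
```

>>> drive_tool(moves=[{"travel": [0.626, 0.704, -0.03], "rot": [0.038, 0.331, -0.14], "fingers": 1}, {"travel": [0.626, 0.704, -0.03], "rot": [0.038, 0.331, -0.14], "fingers": 1}, {"travel": [0.626, 0.704, -0.03], "rot": [0.038, 0.331, -0.14], "fingers": 1}, {"travel": [0.626, 0.704, -0.03], "rot": [0.038, 0.331, -0.14], "fingers": 1}, {"travel": [0.626, 0.704, -0.03], "rot": [0.038, 0.331, -0.14], "fingers": 1}, {"travel": [0.626, 0.704, -0.017], "rot": [0.038, 0.331, -0.14], "fingers": 1}, {"travel": [0.626, 0.704, -0.017], "rot": [0.038, 0.331, -0.14], "fingers": 1}, {"travel": [0.626, 0.704, -0.017], "rot": [0.038, 0.331, -0.14], "fingers": 1}, {"travel": [0.626, 0.704, -0.017], "rot": [0.038, 0.331, -0.14], "fingers": 1}, {"travel": [0.626, 0.704, -0.017], "rot": [0.038, 0.331, -0.14], "fingers": 1}])

```text
time: 6.48
position: [429.5, 299.2, 203.5]
eef_rot: [[-0.865, -0.051, -0.498], [-0.043, 0.999, -0.026], [0.499, -0.001, -0.867]]
force: [0.4, 1.0, 0.5]
width: 0.198
gripper_force: 58.9
```

Run:
```python
from h import *
print(env.read_state()['qvel'],tipnow())
P,R=tooltip(M-15*A,YR,55);print(P);go(P,R)
```

```text
[ 0.161 -0.257 -0.001  0.089  0.099  0.025] [500.708 303.311 135.432]
[476.557 302.766 133.431]
travel [-0.19   0.003  0.093] rot [ 0.     0.001 -0.001] t 6.475 p [429.472 299.184 203.497]
```

>>> drive_tool(moves=[{"travel": [-0.1, 0.003, 0.05], "rot": [0, 0, 0], "fingers": 1}, {"travel": [-0.19, 0.003, 0.093], "rot": [0, 0, 0], "fingers": 1}, {"travel": [-0.19, 0.003, 0.093], "rot": [0, 0, 0], "fingers": 1}, {"travel": [-0.19, 0.003, 0.093], "rot": [0, 0, 0], "fingers": 1}, {"travel": [-0.19, 0.003, 0.093], "rot": [0, 0, 0], "fingers": 1}])

```text
time: 7.1
position: [476.1, 303.9, 135.0]
eef_rot: [[-0.866, -0.053, -0.497], [-0.046, 0.999, -0.026], [0.498, -0.0, -0.867]]
force: [0.9, 0.2, 0.1]
width: 0.202
gripper_force: 58.9
```

Run:
```python
from h import *
c=env.read_state();T=np.eye(4);T[:3,:3]=c['eef_rot'];T[:3,3]=c['position']
w=save('wrist','w4')['img'];d=load('w4');TT=T@d['T'];np.save('pics/w4T.npy',TT);a=save('side','s4')['img'];b=save('scene','c4')['img'];D=load('side0')
print(c['position'],tipnow());t=tipnow()
print(proj(d,[t,M],TT),proj(D,[t,M]))
r=lambda i,x,y,W,H:cv2.resize(i[y:y+H,x:x+W],(400,300),interpolation=cv2.INTER_CUBIC)
cv2.imwrite('pics/w4b.png',np.vstack([np.hstack([r(w,180,170,160,120),r(a,190,120,80,60)]),np.hstack([r(a,185,90,100,75),r(b,355,170,100,75)])]))
```

```text
[476.095 303.902 134.96 ] [547.393 308.348  66.722]
[[276.487 362.636]
 [274.689 370.4  ]] [[216.997 147.614]
 [220.344 151.293]]
```

View pics/w4b.png

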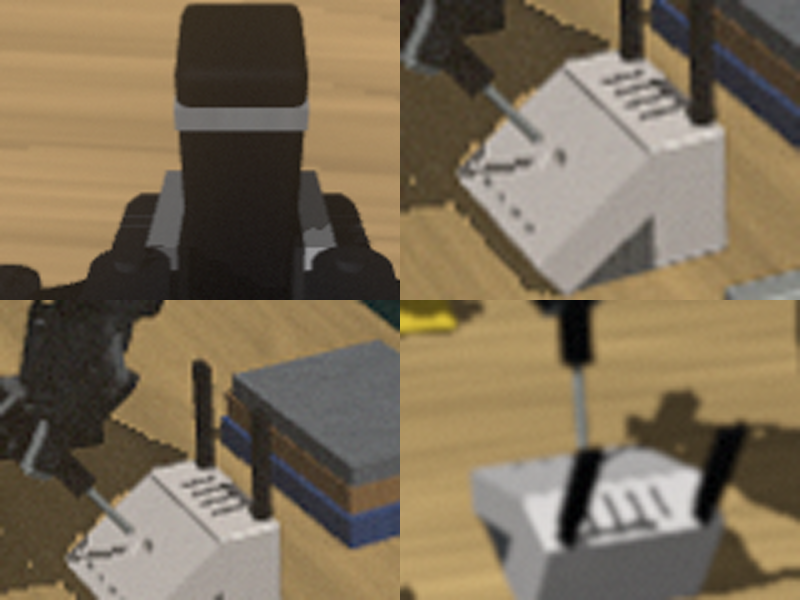

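Run:
```python
from h import *
print(RL[:,0]/400)
for k in(15,-8):
    P,R=tooltip(M-k*A,YR,55);go(P,R)
```

```text
[-0.002  0.     0.001]
travel [-0.002 -0.003  0.002] rot [0.    0.002 0.   ] t 7.25 p [476.059 304.001 134.67 ]
travel [-0.055 -0.003  0.027] rot [0.    0.002 0.   ] t 7.25 p [476.059 304.001 134.67 ]
```

>>> drive_tool(moves=[{"travel": [-0.002, -0.003, 0.002], "rot": [0, 0.002, 0], "fingers": 1}, {"travel": [-0.015, -0.003, 0.008], "rot": [0, 0.002, 0], "fingers": 1}, {"travel": [-0.028, -0.003, 0.015], "rot": [0, 0.002, 0], "fingers": 1}, {"travel": [-0.042, -0.003, 0.021], "rot": [0, 0.002, 0], "fingers": 1}, {"travel": [-0.055, -0.003, 0.027], "rot": [0, 0.002, 0], "fingers": 1}, {"travel": [-0.055, -0.003, 0.027], "rot": [0, 0.002, 0], "fingers": 1}])

```text
time: 8.0
position: [489.8, 303.1, 112.6]
eef_rot: [[-0.864, -0.052, -0.501], [-0.045, 0.999, -0.027], [0.502, -0.001, -0.865]]
force: [0.2, -0.2, -0.4]
width: 0.201
gripper_force: 58.9
```

```bash
cat >> h.py <<'E'
def rep():
    s=env.read_state();t=tipnow()-M;B=Rs(YR,55);R=np.array(s['eef_rot'])
    print('t',s['time'],'tip rel mouth in (axis,lat,up)',t@B,'F (axis,lat,up)',np.array(s['force'])@B,'w',s['width'],'axis err',(R@RL)[:,0]-A)
E
python3 - <<'E'
from h import *
rep()
P,R=tooltip(M+11*A,YR,55);go(P,R)
E
```

```text
t 8.0 tip rel mouth in (axis,lat,up) [ 9.691 -0.364 -1.358] F (axis,lat,up) [ 0.38  -0.223 -0.091] w 0.20052394671102636 axis err [-0.002 -0.    -0.001]
travel [-0.004  0.001 -0.001] rot [-0.    -0.002 -0.   ] t 8.0 p [489.779 303.147 112.608]
```

>>> drive_tool(moves=[{"travel": [-0.004, 0.001, 0], "rot": [0, -0.001, 0], "fingers": 1}, {"travel": [-0.0055, 0.001, 0.001], "rot": [0, -0.001, 0], "fingers": 1}, {"travel": [-0.0055, 0.001, 0.001], "rot": [0, -0.001, 0], "fingers": 1}])

```text
time: 8.38
position: [491.4, 303.8, 111.9]
eef_rot: [[-0.865, -0.053, -0.499], [-0.045, 0.999, -0.027], [0.5, -0.001, -0.866]]
force: [0.0, -0.4, 0.3]
width: 0.197
gripper_force: 58.9
```

```bash
python3 -c "
from h import *
rep()"
```

```text
t 8.375 tip rel mouth in (axis,lat,up) [11.192  0.255 -0.164] F (axis,lat,up) [-0.206 -0.406  0.173] w 0.1974726677493425 axis err [-0.  0. -0.]
```

>>> drive_tool(moves=[{"travel": [-0.0045, 0, 0.002], "rot": [0, 0, 0], "fingers": 1}, {"travel": [-0.0045, 0, 0.002], "rot": [0, 0, 0], "fingers": 1}, {"travel": [-0.0045, 0, 0.002], "rot": [0, 0, 0], "fingers": 1}])

```text
time: 8.75
position: [492.5, 303.8, 110.2]
eef_rot: [[-0.865, -0.053, -0.5], [-0.045, 0.999, -0.027], [0.5, -0.001, -0.866]]
force: [0.6, -1.1, -0.8]
width: 0.198
gripper_force: 58.9
```

```bash
python3 -c "
from h import *
rep()"
```

```text
t 8.75 tip rel mouth in (axis,lat,up) [13.253  0.173 -0.269] F (axis,lat,up) [ 0.936 -1.16   0.014] w 0.1983566025970871 axis err [-0. -0. -0.]
```

>>> drive_tool(moves=[{"travel": [-0.0045, 0, 0.002], "rot": [0, 0, 0], "fingers": 1}, {"travel": [-0.0045, 0, 0.002], "rot": [0, 0, 0], "fingers": 1}, {"travel": [-0.0045, 0, 0.002], "rot": [0, 0, 0], "fingers": 1}])

```text
time: 9.12
position: [493.7, 303.9, 108.6]
eef_rot: [[-0.865, -0.053, -0.5], [-0.045, 0.999, -0.027], [0.5, -0.001, -0.866]]
force: [0.4, 0.3, 0.6]
width: 0.2
gripper_force: 58.9
```

```bash
python3 -c "
from h import *
rep()"
```

```text
t 9.125 tip rel mouth in (axis,lat,up) [15.254  0.173 -0.196] F (axis,lat,up) [-0.276  0.24   0.724] w 0.19988695437749232 axis err [-0. -0. -0.]
```

>>> drive_tool(moves=[{"travel": [-0.0045, 0, 0.002], "rot": [0, 0, 0], "fingers": 1}, {"travel": [-0.0045, 0, 0.002], "rot": [0, 0, 0], "fingers": 1}, {"travel": [-0.0045, 0, 0.002], "rot": [0, 0, 0], "fingers": 1}])

```text
time: 9.5
position: [494.7, 303.9, 107.2]
eef_rot: [[-0.864, -0.053, -0.5], [-0.045, 0.999, -0.027], [0.501, -0.001, -0.866]]
force: [-1.5, 0.4, 4.0]
width: 0.199
gripper_force: 59.1
```

```bash
python3 -c "
from h import *
rep()"
```

```text
t 9.5 tip rel mouth in (axis,lat,up) [16.904  0.21  -0.248] F (axis,lat,up) [-4.114  0.523  1.03 ] w 0.19919609231859156 axis err [-0.001  0.    -0.   ]
```

>>> drive_tool(moves=[{"travel": [-0.0035, 0, 0.0016], "rot": [0, 0, 0], "fingers": 1}, {"travel": [-0.007, 0, 0.0032], "rot": [0, 0, 0], "fingers": 1}, {"travel": [-0.007, 0, 0.0032], "rot": [0, 0, 0], "fingers": 1}, {"travel": [-0.007, 0, 0.0032], "rot": [0, 0, 0], "fingers": 1}])

```text
time: 10.0
position: [496.5, 304.0, 104.6]
eef_rot: [[-0.865, -0.053, -0.5], [-0.045, 0.999, -0.027], [0.501, -0.001, -0.866]]
force: [-3.8, -1.3, 4.4]
width: 0.203
gripper_force: 59.2
```

```bash
python3 -c "
from h import *
rep()"
```

```text
t 10.0 tip rel mouth in (axis,lat,up) [20.148  0.207 -0.217] F (axis,lat,up) [-5.778 -1.092 -0.631] w 0.2027130052695797 axis err [-0.  0. -0.]
```

>>> drive_tool(moves=[{"travel": [-0.0035, 0, 0.0016], "rot": [0, 0, 0], "fingers": 1}, {"travel": [-0.0035, 0, 0.0016], "rot": [0, 0, 0], "fingers": 1}, {"travel": [-0.0035, 0, 0.0016], "rot": [0, 0, 0], "fingers": 1}])

```text
time: 10.38
position: [497.4, 304.1, 103.3]
eef_rot: [[-0.864, -0.053, -0.5], [-0.045, 0.999, -0.027], [0.501, -0.001, -0.866]]
force: [-4.0, -0.3, 5.2]
width: 0.203
gripper_force: 59.4
```

```bash
python3 -c "
from h import *
rep()"
```

```text
t 10.375 tip rel mouth in (axis,lat,up) [21.636  0.193 -0.222] F (axis,lat,up) [-6.595 -0.106 -0.294] w 0.20278814725632324 axis err [-0.001  0.    -0.   ]
```

>>> drive_tool(moves=[{"travel": [-0.0023, 0, 0.001], "rot": [0, 0, 0], "fingers": 1}, {"travel": [-0.0023, 0, 0.001], "rot": [0, 0, 0], "fingers": 1}, {"travel": [-0.0023, 0, 0.001], "rot": [0, 0, 0], "fingers": 1}])

```text
time: 10.75
position: [497.4, 304.1, 103.2]
eef_rot: [[-0.864, -0.053, -0.501], [-0.045, 0.999, -0.027], [0.502, -0.001, -0.865]]
force: [-6.9, -0.5, 10.5]
width: 0.199
gripper_force: 59.8
```

```bash
python3 -c "
from h import *
rep()"
```

```text
t 10.75 tip rel mouth in (axis,lat,up) [21.773  0.255 -0.38 ] F (axis,lat,up) [-12.556  -0.084   0.365] w 0.19865198273249543 axis err [-0.002  0.    -0.001]
```

>>> drive_tool(moves=[{"travel": [-0.0015, 0, 0.0007], "rot": [0, 0, 0], "fingers": 1}, {"travel": [-0.0015, 0, 0.0007], "rot": [0, 0, 0], "fingers": 1}, {"travel": [-0.0015, 0, 0.0007], "rot": [0, 0, 0], "fingers": 1}])

```text
time: 11.12
position: [497.5, 304.2, 103.2]
eef_rot: [[-0.863, -0.053, -0.502], [-0.045, 0.999, -0.027], [0.503, -0.001, -0.864]]
force: [-8.2, -1.0, 13.6]
width: 0.2
gripper_force: 60.0
```

```bash
python3 -c "
from h import *
rep()"
```

```text
t 11.125 tip rel mouth in (axis,lat,up) [21.869  0.289 -0.515] F (axis,lat,up) [-15.896  -0.575   1.07 ] w 0.19993152047451762 axis err [-0.003  0.    -0.002]
```

>>> drive_tool(moves=[{"travel": [0.001, 0, -0.0005], "rot": [0, 0, 0], "fingers": 1}, {"travel": [0.001, 0, -0.0005], "rot": [0, 0, 0], "fingers": 1}, {"travel": [0.001, 0, -0.0005], "rot": [0, 0, 0], "fingers": 1}, {"travel": [0.001, 0, -0.0005], "rot": [0, 0, 0], "fingers": 1}, {"travel": [0.001, 0, -0.0005], "rot": [0, 0, 0], "fingers": 1}, {"travel": [0.001, 0, -0.0005], "rot": [0, 0, 0], "fingers": 1}, {"travel": [0.001, 0, -0.0005], "rot": [0, 0, 0], "fingers": 1}, {"travel": [0.001, 0, -0.0005], "rot": [0, 0, 0], "fingers": 1}, {"travel": [0.001, 0, -0.0005], "rot": [0, 0, 0], "fingers": 1}, {"travel": [0.001, 0, -0.0005], "rot": [0, 0, 0], "fingers": 1}])

```text
time: 12.38
position: [497.5, 304.2, 103.2]
eef_rot: [[-0.864, -0.053, -0.501], [-0.045, 0.999, -0.027], [0.502, -0.001, -0.865]]
force: [-7.6, 0.4, 11.5]
width: 0.2
gripper_force: 59.8
```

>>> drive_tool(moves=[{"travel": [0, 0, 0], "rot": [0, 0, 0], "fingers": 1}, {"travel": [0, 0, 0], "rot": [0, 0, 0], "fingers": 1}, {"travel": [0, 0, 0], "rot": [0, 0, 0], "fingers": 1}, {"travel": [0, 0, 0], "rot": [0, 0, 0], "fingers": 1}, {"travel": [0, 0, 0], "rot": [0, 0, 0], "fingers": 1}, {"travel": [0, 0, 0], "rot": [0, 0, 0], "fingers": 1}, {"travel": [0, 0, 0], "rot": [0, 0, 0], "fingers": 1}, {"travel": [0, 0, 0], "rot": [0, 0, 0], "fingers": 1}])

```text
time: 13.38
position: [497.4, 304.2, 103.2]
eef_rot: [[-0.864, -0.053, -0.501], [-0.045, 0.999, -0.027], [0.502, -0.001, -0.865]]
force: [-6.8, -0.6, 11.4]
width: 0.199
gripper_force: 59.8
```

>>> drive_tool(moves=[{"travel": [0.023, 0, -0.011], "rot": [0, 0, 0], "fingers": 1}, {"travel": [0.046, 0, -0.021], "rot": [0, 0, 0], "fingers": 1}, {"travel": [0.08, 0, -0.038], "rot": [0, 0, 0], "fingers": 1}, {"travel": [0.14, 0, -0.066], "rot": [0, 0, 0], "fingers": 1}, {"travel": [0.23, 0, -0.107], "rot": [0, 0, 0], "fingers": 1}, {"travel": [0.28, 0, -0.13], "rot": [0, 0, 0], "fingers": 1}, {"travel": [0.28, 0, -0.13], "rot": [0, 0, 0], "fingers": 1}])

```text
time: 14.25
position: [427.6, 300.8, 204.7]
eef_rot: [[-0.866, -0.053, -0.497], [-0.046, 0.999, -0.026], [0.498, 0.0, -0.867]]
force: [-0.4, 0.1, -0.4]
width: 0.204
gripper_force: 59.0
```

Run:
```python
from h import *
rep(); go(GP+[0,0,150],GR)
D=load('side0');c=env.snapshot('side')['img']; S=load('scene0'); e=env.snapshot('scene')['img']
t=tipnow();m=t-105*Rs(YR,55)[:,0];print(t,proj(D,[t,m]),proj(S,[t,m]))
def r(i,C): x,y=(C-[50,38]).astype(int);x=max(x,0);y=max(y,0);print(x,y);return cv2.resize(i[y:y+75,x:x+100],(400,300),interpolation=cv2.INTER_CUBIC)
cv2.imwrite('pics/chk.png',np.hstack([r(c,proj(D,[t])[0]),r(e,proj(S,[t])[0])]))
```

```text
t 14.25 tip rel mouth in (axis,lat,up) [-101.524    0.833    1.012] F (axis,lat,up) [ 0.053  0.09  -0.551] w 0.20398705605406495 axis err [0.002 0.001 0.002]
travel [-0.407 -0.828 -0.206] rot [-0.037 -0.33   0.141] t 14.25 p [427.603 300.827 204.69 ]
[498.938 304.731 134.828] [[199.1   130.028]
 [174.406 105.262]] [[397.524 175.53 ]
 [394.938 135.347]]
149 92
347 137
```

View pics/chk.png

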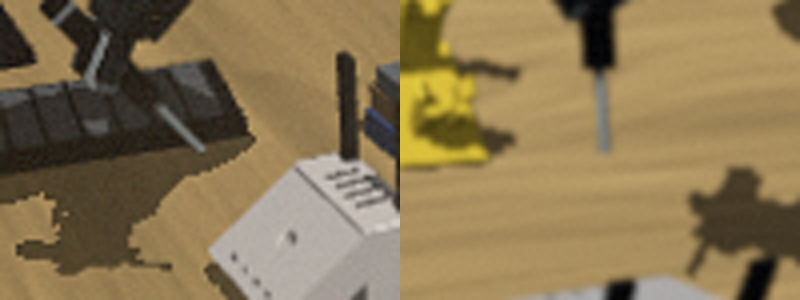

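>>> drive_tool(moves=[{"travel": [-0.407, -0.828, -0.206], "rot": [-0.037, -0.33, 0.141], "fingers": 1}, {"travel": [-0.407, -0.828, -0.206], "rot": [-0.037, -0.33, 0.141], "fingers": 1}, {"travel": [-0.407, -0.828, -0.206], "rot": [-0.037, -0.33, 0.141], "fingers": 1}, {"travel": [-0.407, -0.828, -0.206], "rot": [-0.037, -0.33, 0.141], "fingers": 1}, {"travel": [-0.407, -0.828, -0.206], "rot": [-0.037, -0.33, 0.141], "fingers": 1}, {"travel": [-0.407, -0.828, -0.206], "rot": [-0.037, -0.33, 0.141], "fingers": 1}, {"travel": [-0.407, -0.828, -0.206], "rot": [-0.037, -0.33, 0.141], "fingers": 1}, {"travel": [-0.407, -0.828, -0.206], "rot": [-0.037, -0.33, 0.141], "fingers": 1}, {"travel": [-0.407, -0.828, -0.206], "rot": [-0.037, -0.33, 0.141], "fingers": 1}, {"travel": [-0.407, -0.828, -0.206], "rot": [-0.037, -0.33, 0.141], "fingers": 1}])

```text
time: 15.6
position: [626.4, -19.6, 193.5]
eef_rot: [[-0.985, 0.171, -0.004], [0.171, 0.985, -0.002], [0.003, -0.002, -1.0]]
force: [0.9, -0.0, -1.9]
width: 0.204
gripper_force: 59.0
```

Run:
```python
from h import *
print(env.read_state()['qvel']);go(GP+[0,0,45],GR)
```

```text
[-0.106 -0.24  -0.275 -0.144 -0.056  0.008]
travel [-0.003 -0.001  0.259] rot [-0.002 -0.002  0.   ] t 15.6 p [626.361 -19.552 193.461]
```

>>> drive_tool(moves=[{"travel": [-0.003, -0.001, 0.1], "rot": [-0.002, -0.002, 0], "fingers": 1}, {"travel": [-0.003, -0.001, 0.2], "rot": [-0.002, -0.002, 0], "fingers": 1}, {"travel": [-0.003, -0.001, 0.259], "rot": [-0.002, -0.002, 0], "fingers": 1}, {"travel": [-0.003, -0.001, 0.259], "rot": [-0.002, -0.002, 0], "fingers": 1}, {"travel": [-0.003, -0.001, 0.259], "rot": [-0.002, -0.002, 0], "fingers": 1}, {"travel": [-0.003, -0.001, 0.259], "rot": [-0.002, -0.002, 0], "fingers": 1}])

```text
time: 16.35
position: [628.6, -21.3, 91.5]
eef_rot: [[-0.985, 0.172, 0.003], [0.172, 0.985, 0.001], [-0.003, 0.001, -1.0]]
force: [0.0, 0.2, -0.9]
width: 0.201
gripper_force: 59.1
```

Run:
```python
from h import *
print(env.read_state()['force']);go(GP+[0,0,1.5],GR)
```

```text
[ 0.023  0.205 -0.898]
travel [0.004 0.002 0.113] rot [ 0.001  0.002 -0.   ] t 16.35 p [628.571 -21.3    91.511]
```

>>> drive_tool(moves=[{"travel": [0.004, 0.002, 0.02], "rot": [0.001, 0.002, 0], "fingers": 1}, {"travel": [0.004, 0.002, 0.05], "rot": [0.001, 0.002, 0], "fingers": 1}, {"travel": [0.004, 0.002, 0.08], "rot": [0.001, 0.002, 0], "fingers": 1}, {"travel": [0.004, 0.002, 0.09], "rot": [0.001, 0.002, 0], "fingers": 1}, {"travel": [0.004, 0.002, 0.09], "rot": [0.001, 0.002, 0], "fingers": 1}, {"travel": [0.004, 0.002, 0.09], "rot": [0.001, 0.002, 0], "fingers": 1}])

```text
time: 17.1
position: [626.4, -20.4, 54.1]
eef_rot: [[-0.985, 0.173, -0.003], [0.173, 0.985, -0.0], [0.002, -0.001, -1.0]]
force: [-0.4, 0.1, -0.5]
width: 0.197
gripper_force: 59.0
```

Run:
```python
from h import *
print(env.read_state()['force']);go(GP+[0,0,1],GR)
```

```text
[-0.414  0.074 -0.479]
travel [-0.002  0.001  0.02 ] rot [-0.001 -0.002 -0.001] t 17.1 p [626.403 -20.427  54.103]
```

>>> drive_tool(moves=[{"travel": [-0.002, 0.001, 0.01], "rot": [-0.001, -0.002, 0], "fingers": 1}, {"travel": [-0.002, 0.001, 0.02], "rot": [-0.001, -0.002, 0], "fingers": 1}, {"travel": [-0.002, 0.001, 0.02], "rot": [-0.001, -0.002, 0], "fingers": 1}, {"travel": [-0.002, 0.001, 0.02], "rot": [-0.001, -0.002, 0], "fingers": 1}])

```text
time: 17.6
position: [627.0, -20.2, 45.9]
eef_rot: [[-0.985, 0.173, 0.0], [0.173, 0.985, 0.001], [-0.0, 0.001, -1.0]]
force: [0.2, 0.6, -0.9]
width: 0.201
gripper_force: 59.1
```

Run:
```python
from h import *
print(env.read_state()['force']);go(GP,GR)
```

```text
[ 0.249  0.628 -0.9  ]
travel [-0.001 -0.     0.002] rot [ 0.     0.    -0.001] t 17.6 p [626.964 -20.153  45.897]
```

>>> drive_tool(moves=[{"travel": [-0.001, 0, 0.002], "rot": [0, 0, 0], "fingers": 1}, {"travel": [-0.001, 0, 0.002], "rot": [0, 0, 0], "fingers": 1}, {"travel": [-0.001, 0, 0.002], "rot": [0, 0, 0], "fingers": 0.7}, {"travel": [-0.001, 0, 0.002], "rot": [0, 0, 0], "fingers": 0.3}, {"travel": [-0.001, 0, 0.002], "rot": [0, 0, 0], "fingers": 0}, {"travel": [-0.001, 0, 0.002], "rot": [0, 0, 0], "fingers": 0}, {"travel": [-0.001, 0, 0.002], "rot": [0, 0, 0], "fingers": 0}, {"travel": [-0.001, 0, 0.002], "rot": [0, 0, 0], "fingers": 0}])

```text
time: 18.6
position: [627.3, -20.2, 45.1]
eef_rot: [[-0.985, 0.173, 0.0], [0.173, 0.985, 0.001], [-0.0, 0.001, -1.0]]
force: [-0.4, -0.6, 0.6]
width: 0.998
gripper_force: 0.0
```

>>> drive_tool(moves=[{"travel": [0, 0, -0.1], "rot": [0, 0, 0], "fingers": 0}, {"travel": [0, 0, -0.2], "rot": [0, 0, 0], "fingers": 0}, {"travel": [0, 0, -0.3], "rot": [0, 0, 0], "fingers": 0}, {"travel": [0.24, 0, -0.46], "rot": [0, 0, 0], "fingers": 0}, {"travel": [0.24, 0, -0.46], "rot": [0, 0, 0], "fingers": 0}, {"travel": [0.24, 0, -0.46], "rot": [0, 0, 0], "fingers": 0}, {"travel": [0.24, 0, -0.46], "rot": [0, 0, 0], "fingers": 0}, {"travel": [0.24, 0, -0.46], "rot": [0, 0, 0], "fingers": 0}])

```text
time: 19.6
position: [533.3, -3.9, 228.3]
eef_rot: [[-0.985, 0.173, -0.0], [0.173, 0.985, 0.001], [0.001, 0.001, -1.0]]
force: [0.6, 0.8, -0.5]
width: 1.005
gripper_force: 0.0
```

Run:
```python
from h import *
w=save('wrist','w9')['img'];a=save('side','s9')['img'];b=save('scene','c9')['img'];b0=load('scene0')['img'];a0=load('side0')['img']
r=lambda i,x,y,W=100,H=75:cv2.resize(i[y:y+H,x:x+W],(400,300),interpolation=cv2.INTER_CUBIC)
cv2.imwrite('pics/f.png',np.vstack([np.hstack([r(a0,255,175),r(a,255,175)]),np.hstack([r(b,235,218),r(w,180,180,160,120)])]))
```

```text
(no output)
```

View pics/f.png

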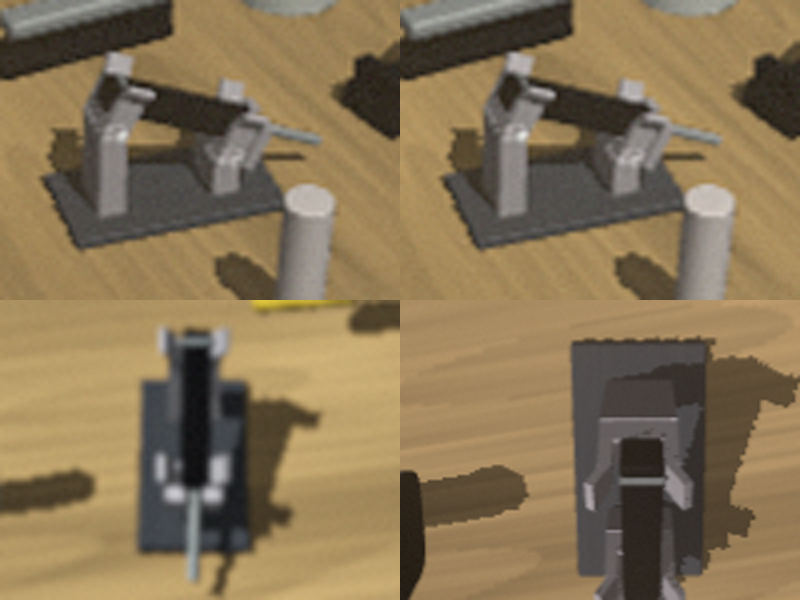

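The before and after views match: in the side crop the tip is at (320,140) before and (720−400,140) after, so the stylus is seated as it was.

```bash
python3 -c "
from h import *
print(env.finish_job())"
```

```text
the job is handed in; nothing more can be done
None
```

The router's button was pressed to its stop, held there for over two seconds at about 12–16 N and let up again; the stylus is back in its cradle as it was and the job is handed in, though the judge's verdict was not shown.

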